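# Fit a keyed chain sprocket and its set collar on a gearmotor shaft

### The arm

A 7-joint arm with a two-finger parallel gripper is mounted at the origin on the work surface. World frame = base frame: x ahead of the robot, y to its left, z up, the work surface at z = 0. Lengths are in m, angles in rad, forces in N, time in s.
With the tool pointing down it reaches from about 0.425 to 0.825 m from the base axis. Payload 3.6 kg.
Tool frame: the origin (TCP) lies at the very end of the fingers, on their centre line; the grasp point (between the pads) lies 19 mm behind it; z points along the fingers, y is the line along which they close (so a half turn about z gives the same grasp; the last joint's range is limited). The gripper opens to 85 mm and grips with 20 to 120 N. Pads are 22 mm wide; open, the fingers measure 114 mm over their backs; the gripper's body (76 mm by 85 mm) begins 54 mm behind the grasp point. The pads swing forward as they close: fully open they stand 13 mm farther back than shut.
Start: joints at [1.133, 0.615, -0.013, 1.423, 0.008, 1.103, -0.04], TCP at [0.26, -0.596, 0.231] pointing down, gripper open.
Joint ranges: [-3.12, 3.12], [-0.3, 2.06], [-1.34, 1.32], [0.26, 2.42], [-1.36, 4.5], [0.01, 1.98], [-2.84, 2.84]. Speed limits (rad/s): [2.79, 2.79, 3.14, 3.14, 3.14, 3.14, 3.14].

### API

Orientations are given as a rotation vector (axis times angle).
In Python, from plant import sense, get_image, finish_job gives the robot as it stands.
- The arm moves only by the shell command python3 -m creep 'ROWS' [FORCE]. ROWS is JSON, a list of rows, each a list of 5 numbers: the shift along the world's x, y, z in mm, then the turn about the world's z in rad, then the closure, from -1 (fully open) to 1 (shut). A call has 1 to 10 rows; each row shifts and turns the commanded pose from where the row before left it; what a row does not reach is not made up. A row lasts 1/10 s, in which the tool goes at most 50 mm and 8.59 degrees, less where a joint would pass 70% of its speed; a pose out of reach is approached as far as the arm can. A call is refused whole if a number of a shift passes 50 or a number of a turn 0.15, either way. A call with a gripper value outside its range is refused whole. The fingers move at their own pace and stop on an object; FORCE is the grip in N (left out, the last holds). Time passes only in rows, so rows that do not move let the fingers close. It gives the time, the measured TCP pose, the force, the opening and the grip force at its end, in the units of the state.
- sense(): the state, without advancing time (a new reading comes with each control period).
- get_image(name): name is "scene" or "top"; returns a dict with "pixels" (384x512x3 uint8, red, green, blue), "fx", "fy", "cx", "cy" (pixels), "R" (3x3) and "t" (3): a world point X has camera coordinates R X + t. Camera axes: x right, y down, z forward; pixel columns grow to the right and rows downward; lengths in m; the calibration is good to about 2 mm. A picture is of the moment at which its call begins. There is no depth.
- finish_job(): hands the job in; it is judged then, once.
The state is a dict: "time": time; "q": joint angles; "joint_velocities": joint speeds; "joint_torque": joint torques, N m; "position": TCP position; "ee_rot": TCP orientation; "ft_force": force on the tool from outside, world axes, zero at the start; "ft_torque": the same for the moment, N m; "width": finger opening in m; "grip_force": force on a finger pad.
Only numpy, scipy, OpenCV 4.12 (cv2) and the standard library are available. Lean on these libraries where they do the work, as an engineer would, in place of code of your own. Each camera call takes 0.05 s, during which the arm holds its last target. There are 200 camera calls.

### The job

Fit the bright keyed sprocket, boss up, on the gearmotor's upright shaft: turn it under light pressure on the shaft end until its key drops into the keyway, then slide it fully home against the shoulder without forcing it. Then slide the brass set collar down the shaft until it sits flush on the sprocket's boss, and let go. Leave the idler sprocket and the tools where they lie.

Things in the scene. Friction and masses are not known exactly. Their poses are not given: they have to be found in the camera images.
- motor: Worm gearmotor bolted down on a yellow plate 150 x 250 mm: aluminium gearbox 100 x 90 mm, lid 62 mm up; dark motor can 60 mm across, top 67 mm up, lying towards the body's +y; upright bright steel shaft. Origin: bench top on the shaft's axis, z up. The worm locks the shaft. Keep the contact force on it under 80 N: a key twisted against its slot loads it sharply.
- shoulder (a point): Centre of the shoulder's flat top (a ring 29 mm across) on the shaft's axis, 72 mm above the bench; the sprocket's underside ends here. The shaft above it is 20 mm across and 48 mm long.
- shaft_end (a point): Centre of the shaft's end face, 120 mm up. One open keyway, 6 mm wide, 4 mm deep, dark, runs down the whole shaft from this face. The shaft stopped with its keyway somewhere within 0.6 rad either side of the motor's +x axis; that angle is not measured: feel for it (or look from above).
- sprocket: Bright keyed chain sprocket, 79 mm across, 0.42 kg, lying boss up. Origin: centre of its underside, z up. Plate 7 mm thick, then a boss 44 mm across up to 32 mm. Bore 21.4 mm with a conical lead-in at the bottom, 27 mm wide, 5 mm deep. Its key points along its own +x (yellow mark on the plate). Key within 0.08 rad of the keyway: it slides down; else it stops on the shaft end.
- key_foot (a point): Lower end of the sprocket's fixed key: a tab 4.4 mm wide standing 3.5 mm into the bore, from 12 mm above the underside up to the boss top; below it the bore is plain. With the key off the keyway it rests on the shaft end, the underside then 12 mm below the shaft end and 36 mm above the shoulder.
- boss_top (a point): Centre of the top face of the sprocket's boss, 32 mm above its underside; the collar's underside ends here. With the sprocket home 16 mm of shaft stand above it.
- collar: Brass set collar: plain ring 40 mm across, 14 mm high, bore 21.4 mm (no key) with a conical lead-in at the bottom, 26 mm wide, 5 mm deep; dark screw in its side; 0.1 kg, lying flat. Origin: centre of its underside, z up. Any yaw will do; same side up as it lies.
- idler: Bystander: dark idler sprocket, 14 teeth, 63 mm across, 7 mm thick with a 28 mm white bush to 14 mm. Origin: centre of its underside. Leave it.
- pliers: Bystander: pliers with teal handles, 150 mm long along x, 11 mm high, origin under the joint. Leave them.
- cutter: Bystander: yellow box cutter, 150 mm long along x, 14 mm high, origin under its body. Leave it.
- solder_reel: Bystander: white reel 60 mm across and 38 mm high, origin under its centre. Leave it.
- screwdriver: Bystander: red-handled screwdriver, 200 mm long along x, 26 mm high, origin under its middle. Leave it.
- wrench: Bystander: steel spanner, 180 mm long along x, 8 mm high, origin under its middle. Leave it.
Mind the look-alikes: they are no part of the job. Leave any blue or green look-alike of the sprocket alone. Of the things shaped like the collar, the brass one is meant.

How it is judged:
By the outcome, as a careful person would: the job done as asked, in the order asked, and still so for the second after the job is handed in, with the robot touching nothing.
It also fails if it takes over 72 s, if anything falls off the work surface, if the arm or the gripper's body presses on something with over 40 N, if the wrist force passes 120 N, or if a joint passes its speed limit or range.

## Working session

There is one attempt and no reset: what is moved stays moved. The work goes in short steps, Python scripts to look and compute and a shell command to move; the robot and the scene stay as the last step left them, time stands still between calls to the robot, and variables do not carry over. Pictures are saved under pics/ and viewed, at most 10 in all, crops included, and the job is handed in when it is done.

```bash
mkdir -p pics; ls; cat > h.py <<'E'
import numpy as np, cv2
from plant import sense, get_image, finish_job
def grab(n,save=None):
    im=get_image(n)
    if save: cv2.imwrite(save,cv2.cvtColor(im["pixels"],cv2.COLOR_RGB2BGR))
    return im
def ray(im,u,v):
    R=np.array(im["R"]);t=np.array(im["t"])
    return -R.T@t, R.T@np.array([(u-im["cx"])/im["fx"],(v-im["cy"])/im["fy"],1])
def onz(im,u,v,z):
    c,d=ray(im,u,v); return c+d*(z-c[2])/d[2]
def proj(im,X):
    p=np.array(im["R"])@np.array(X)+np.array(im["t"]); return im["fx"]*p[0]/p[2]+im["cx"],im["fy"]*p[1]/p[2]+im["cy"]
def tri(a,ua,b,ub):
    c1,d1=ray(a,*ua);c2,d2=ray(b,*ub);d1/=np.linalg.norm(d1);d2/=np.linalg.norm(d2)
    s=np.linalg.lstsq(np.c_[d1,-d2],c2-c1,rcond=None)[0]
    p,q=c1+s[0]*d1,c2+s[1]*d2; return (p+q)/2,np.linalg.norm(p-q)
E
python3 - <<'E'
from h import *
s=sense();print({k:np.round(v,3).tolist() for k,v in s.items()})
a=grab("top","pics/top0.png");b=grab("scene","pics/scene0.png")
for i in(a,b):
    print(i["fx"],i["fy"],i["cx"],i["cy"],np.round(-np.array(i["R"]).T@i["t"],3),np.round(i["R"],3).tolist())
E
```

```text
pics
{'time': 0.0, 'q': [1.132, 0.616, -0.013, 1.425, 0.008, 1.103, -0.04], 'joint_velocities': [-0.001, 0.0, -0.0, 0.001, -0.002, -0.001, 0.001], 'joint_torque': [-0.0, -46.921, 0.259, -17.103, 0.01, 0.01, 0.0], 'position': [0.26, -0.595, 0.23], 'ee_rot': [-3.073, -0.642, 0.001], 'ft_force': [-0.539, 0.146, -0.302], 'ft_torque': [-0.005, 0.005, 0.001], 'grip_force': 0.0, 'width': 0.086}
383.51420754621313 383.51420754621313 256.97015910189657 192.087430025618 [ 0.487 -0.064  1.208] [[0.016, -1.0, 0.009], [-0.998, -0.016, -0.066], [0.066, -0.008, -0.998]]
490.67532061814575 490.67532061814575 263.9925214206999 184.93554491510494 [1.28  0.163 0.929] [[-0.286, 0.958, -0.015], [0.707, 0.201, -0.678], [-0.647, -0.204, -0.735]]
```

View pics/top0.png

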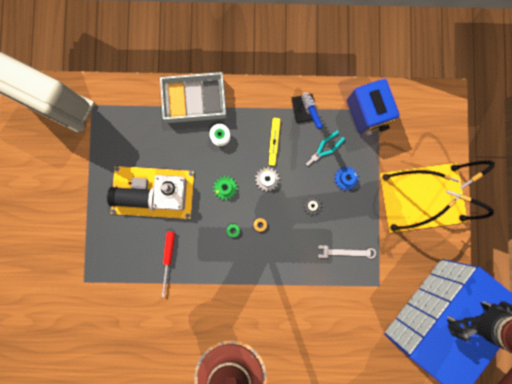

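View pics/scene0.png

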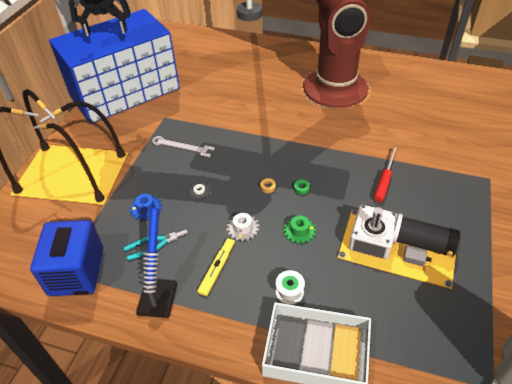

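The bright sprocket is at top (267,179) / scene (242,226), green and blue look-alikes at top (226,188) and (346,179). The brass collar is at top (261,225) / scene (268,185), with a green ring at (233,231). The idler is at (313,207). The motor shaft is at top (167,187) / scene (376,225). I pick the bright sprocket and the brass ring by colour, and confirm with an enlarged crop.

```bash
python3 - <<'E'
from h import *
a=cv2.imread("pics/top0.png");b=cv2.imread("pics/scene0.png")
def c(i,u,v,h=22,w=22): return cv2.resize(i[v-h:v+h,u-w:u+w],(264,264),interpolation=cv2.INTER_CUBIC)
cv2.imwrite("pics/m1.png",np.vstack([np.hstack([c(a,267,179),c(a,261,225),c(a,167,187)]),np.hstack([c(b,242,226),c(b,268,185),c(b,376,225)])]))
E
```

```text
(no output)
```

View pics/m1.png

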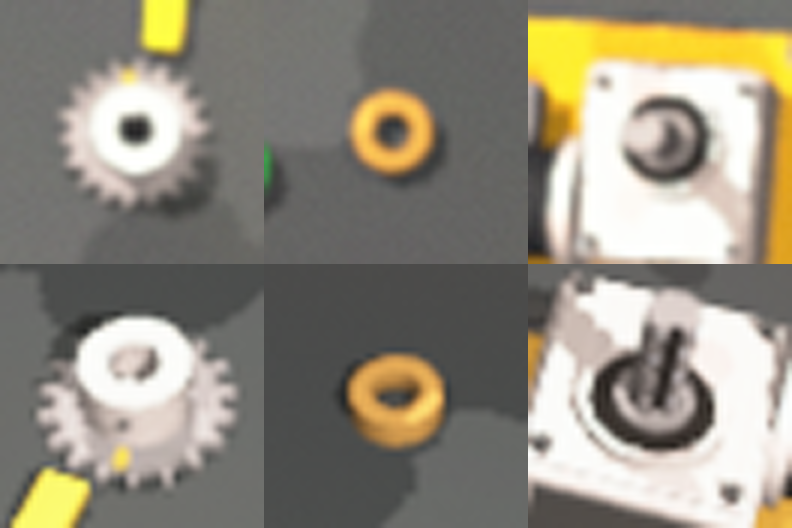

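The bright sprocket (boss top about top (267.3,178), yellow mark at (266,169)) and the plain brass ring (top (260,224.5)) match the description. The keyway faces the scene camera. Now I fit shapes and triangulate.

```bash
cat >> h.py <<'E'
def blob(im,box,f):
    "filled largest contour of mask f(rgb,hsv) in box (u0,v0,u1,v1), subpixel by x4 upscaling -> ellipse"
    u0,v0,u1,v1=box; k=8
    p=cv2.resize(im["pixels"][v0:v1,u0:u1],None,fx=k,fy=k,interpolation=cv2.INTER_CUBIC)
    m=f(p.astype(int),cv2.cvtColor(p,cv2.COLOR_RGB2HSV).astype(int)).astype(np.uint8)*255
    c=max(cv2.findContours(m,cv2.RETR_EXTERNAL,cv2.CHAIN_APPROX_NONE)[0],key=cv2.contourArea)
    c=cv2.convexHull(c)
    (x,y),ax,an=cv2.fitEllipse(c)
    return ((x+.5)/k-.5+u0,(y+.5)/k-.5+v0),np.array(ax)/k,an
E
python3 - <<'E'
from h import *
a=grab("top");b=grab("scene")
white=lambda p,h:(p.min(2)>225)
brass=lambda p,h:(h[...,0]>8)&(h[...,0]<25)&(h[...,1]>110)&(p[...,0]>190)
yel=lambda p,h:(h[...,0]>15)&(h[...,0]<32)&(h[...,1]>110)&(p[...,0]>150)
dark=lambda p,h:p.max(2)<90
A=blob(a,(255,167,280,190),white);B=blob(b,(228,208,256,240),white)
P,e=tri(a,A[0],b,B[0]);print("boss",A,B,P.round(4),e)
y1=blob(a,(262,167,271,173),yel);y2=blob(b,(236,233,244,242),yel)
M,e=tri(a,y1[0],b,y2[0]);print("mark",y1[0],y2[0],M.round(4),e,onz(a,*y1[0],.007),onz(b,*y2[0],.007))
print("yaw",np.arctan2(*(M-P)[[1,0]]))
A=blob(a,(245,210,275,240),brass);B=blob(b,(255,175,282,200),brass)
print("collar",A,B,onz(a,*A[0],.012).round(4),onz(b,*B[0],.008).round(4))
Q,e=tri(a,(260.3,224.4),b,(267.5,184.2));print("collar",Q,e)
Q,e=tri(a,(164.2,186.8),b,(378.6,210.1));print("shaft end",Q,e)
for z in(.0,.032):
  print(onz(a,267.3,178,z))
# motor lid corners in top
u=[(597,72),(757,77),(580,248),(745,250)]
print([onz(a,145+(x-528)/6-.4,165+y/6-.4,.062)[:2].round(4).tolist() for x,y in u])
E
```

```text
boss ((267.23389053344727, 177.60439682006836), array([14.427845  , 15.53964901]), 71.83760833740234) ((242.10565948486328, 220.16257572174072), array([14.73761845, 18.77392578]), 86.31880950927734) [ 0.6102 -0.1038  0.0312] 0.00019003737356522354
mark (265.94717264175415, 169.10516929626465) (239.73098707199097, 236.0123941898346) [ 0.6395 -0.1005  0.0085] 0.0010726219195883525 [ 0.63953001 -0.10006271  0.007     ] [ 0.63856075 -0.1014917   0.007     ]
yaw 0.10978750294908758
collar ((259.72340297698975, 224.27246761322021), array([13.01273537, 13.16733074]), 92.53773498535156) ((267.80558586120605, 184.87689685821533), array([13.74713039, 14.96401501]), 113.0081558227539) [ 0.466 -0.083  0.012] [ 0.4654 -0.0839  0.008 ]
collar [ 0.46557887 -0.08470208  0.01049652] 0.00021897471209961818
shaft end [0.56962575 0.19319189 0.11893244] 0.002467498486350818
[ 0.61215877 -0.10495545  0.        ]
[ 0.60883808 -0.10386527  0.032     ]
[[0.6044, 0.2305], [0.6033, 0.1507], [0.5165, 0.236], [0.5168, 0.1542]]
```

```bash
python3 - <<'E'
from h import *
a=cv2.imread("pics/top0.png");b=cv2.imread("pics/scene0.png")
c=lambda i,u0,v0:cv2.resize(i[v0:v0+30,u0:u0+20],(400,600),interpolation=cv2.INTER_CUBIC)
cv2.imwrite("pics/m2.png",np.hstack([c(a,157,172),c(b,368,202)]))
E
```

```text
(no output)
```

View pics/m2.png

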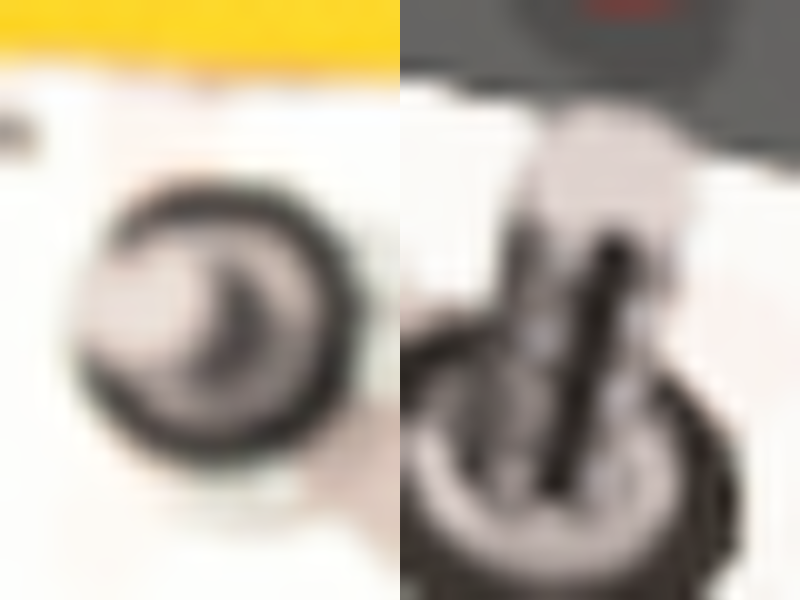

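Left (top view): shaft end disc at about pixel (163.8,187.1). Right (scene): end face centre at (377.9,210.1), with the dark keyway leaving the rim at (378.1,213.5) and running down to the shoulder at about (375.2,226).

```bash
python3 - <<'E'
from h import *
a=grab("top");b=grab("scene")
A=(163.8,187.1);B=(377.9,210.1)
Q,e=tri(a,A,b,B);print(Q,e,onz(a,*A,.12),onz(b,*B,.12))
# dark ring in top centre (fixed in lid), z .062
print("ring",onz(a,157+217/20-.48,172+322/20-.48,.062))
c=onz(b,*B,.12)
print("key rim",onz(b,378.1,213.5,.12)-c)
# groove line predicted for yaws
for X in [(Q[0],Q[1])]:
  for y in(-.5,-.3,-.2,-.1,0,.1,.2,.3,.5):
    print(y,[np.round(((np.array(proj(b,(X[0]+.0095*np.cos(y),X[1]+.0095*np.sin(y),z)))-(368,202)+.48)*20+(400,0)),0) for z in(.12,.074)])
  print("axis",[np.round(((np.array(proj(b,(X[0],X[1],z)))-(368,202)+.48)*20+(400,0)),0) for z in(.12,.072)])
E
```

```text
[0.56903777 0.1930769  0.11837988] 0.00022037453871698664 [0.56889519 0.19280581 0.12      ] [0.57050012 0.19291145 0.12      ]
ring [0.57188539 0.1957741  0.062     ]
key rim [ 9.27264668e-03  1.67634562e-03 -1.11022302e-16]
-0.5 [array([557., 211.]), array([494., 478.])]
-0.3 [array([573., 219.]), array([509., 486.])]
-0.2 [array([581., 223.]), array([517., 490.])]
-0.1 [array([590., 226.]), array([525., 493.])]
0 [array([599., 228.]), array([534., 495.])]
0.1 [array([608., 229.]), array([542., 496.])]
0.2 [array([617., 230.]), array([551., 497.])]
0.3 [array([626., 231.]), array([560., 498.])]
0.5 [array([643., 229.]), array([577., 496.])]
axis [array([611., 162.]), array([543., 441.])]
```

```bash
python3 -m creep '[[50,40,0,0,-1],[50,50,0,0.0,-1],[50,50,0,0,-1],[50,50,0,0,-1],[50,50,0,0,-1],[50,50,0,0,-1],[50,50,0,0,-1],[0,50,0,0,-1],[0,50,0,0,-1],[0,50,0,0,-1]]' 40
```

```text
time: 1.3
position: [0.5114, -0.2002, 0.2312]
ee_rot: [-3.075, -0.643, -0.0]
ft_force: [0.6, -0.2, -0.0]
width: 0.0852
grip_force: 0.0
```

```bash
python3 -m creep '[[50,50,0,-0.137,-1],[48.6,46.2,0,-0.137,-1],[0,0,-40,-0.138,-1],[0,0,-40,0,-1],[0,0,-40,0,-1],[0,0,-30,0,-1],[0,0,0,0,-1],[0,0,0,0,-1]]'; python3 - <<'E'
from h import *
print(np.round(sense()["q"],3))
E
```

```text
time: 2.1
position: [0.5833, -0.1326, 0.0817]
ee_rot: [3.142, -0.0, 0.0]
ft_force: [0.7, 0.2, 0.4]
width: 0.0848
grip_force: 0.0
[ 0.159  0.71   0.046  1.735 -0.046  0.697 -1.342]
```

```bash
python3 -m creep '[[27,28.5,0,0,-1],[0,0,0,0,-1],[0,0,-25,0,-1],[0,0,-25,0,-1],[0,0,-15,0,-1],[0,0,-9,0,-1],[0,0,0,0,-1],[0,0,0,0,-1]]'; python3 - <<'E'
from h import *
a=grab("top","pics/t1.png");b=grab("scene","pics/s1.png")
a=cv2.imread("pics/t1.png");b=cv2.imread("pics/s1.png")
c=lambda i,u,v:cv2.resize(i[v-30:v+30,u-30:u+30],(400,400),interpolation=cv2.INTER_CUBIC)
cv2.imwrite("pics/m3.png",np.hstack([c(a,267,178),c(b,242,222)]))
E
```

```text
time: 2.9
position: [0.6109, -0.1042, 0.0084]
ee_rot: [3.141, -0.0, 0.003]
ft_force: [1.2, -0.2, 0.3]
width: 0.0856
grip_force: 0.0
```

View pics/m3.png

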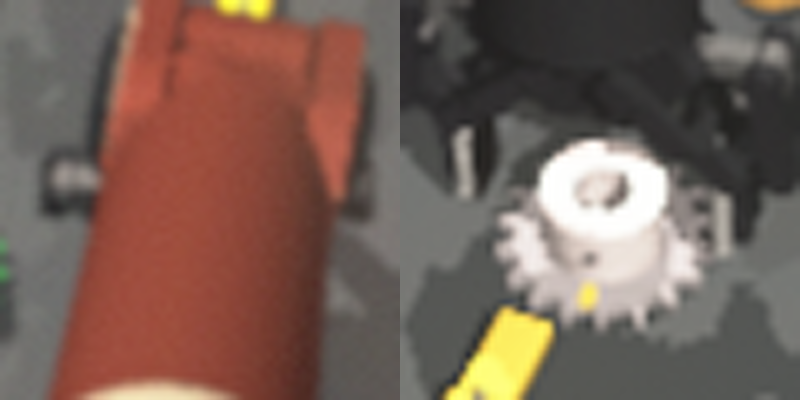

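The scene crop shows the open fingers either side of the boss (scene ~(242,220)), the cutter clear in front; the top view is hidden by the arm. I close.

```bash
python3 -m creep '[[0,0,0,0,1],[0,0,0,0,1],[0,0,0,0,1],[0,0,0,0,1],[0,0,0,0,1],[0,0,0,0,1],[0,0,0,0,1],[0,0,0,0,1]]' 50
```

```text
time: 3.8
position: [0.6102, -0.1042, 0.008]
ee_rot: [3.141, -0.0, 0.001]
ft_force: [-0.8, 0.0, 5.0]
width: 0.0429
grip_force: 51.5
```

```bash
python3 -m creep '[[0,0,15,0,1],[0,0,30,0,1],[0,0,40,0,1],[0,0,40,0,1],[0,0,35,0,1],[0,0,0,0,1],[0,0,0,0,1]]'; python3 - <<'E'
from h import *
s=sense();print(np.round(s["position"],4),s["grip_force"],s["ft_force"])
b=grab("scene","pics/s2.png");g=cv2.imread("pics/s2.png")
p=s["position"];o=np.array(p)-(0,0,.008)
u,v=map(int,proj(b,o+(0,0,.02)));print(u,v,"expected boss",proj(b,o+(0,0,.032)),"mark",proj(b,o+(.0292,.0032,.007)))
cv2.imwrite("pics/m4.png",cv2.resize(g[v-30:v+30,u-40:u+40],(800,600),interpolation=cv2.INTER_CUBIC));print(u-40,v-30)
E
```

```text
time: 4.5
position: [0.609, -0.1036, 0.1669]
ee_rot: [-3.141, 0.0, 0.002]
ft_force: [-0.6, 0.4, -5.4]
width: 0.043
grip_force: 52.3
[ 0.609  -0.1036  0.1669] 52.255311431363225 [-0.64381246  0.36749    -5.44411122]
239 176 expected boss (np.float64(238.78674421648034), np.float64(172.23658293756353)) mark (np.float64(236.4106571391464), np.float64(190.4371119232473))
199 146
```

View pics/m4.png

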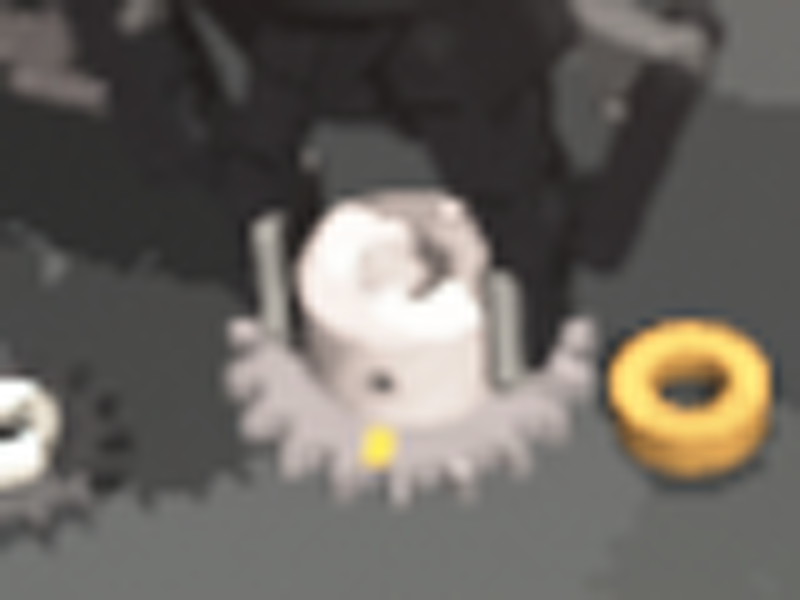

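Held square: boss at (238,172), mark at (236.4,190.2), as predicted. On to the shaft.

```bash
python3 -m creep '[[-5,30,0,0,1],[-5,45,0,0,1],[-8,45,0,0,1],[-8,45,0,0,1],[-8,45,0,0,1],[-5,45,0,0,1],[0,42,0,0,1],[0,0,0,0,1],[0,0,0,0,1],[0,0,0,0,1]]'; python3 - <<'E'
from h import *
s=sense();print(np.round(s["position"],4),np.round(s["q"],2),s["ee_rot"])
b=grab("scene");o=np.array(s["position"])-(0,0,.008)
e=proj(b,o+(0,0,.032));B=blob(b,(int(e[0])-14,int(e[1])-12,int(e[0])+14,int(e[1])+12),lambda p,h:p.min(2)>215)
m=proj(b,o+(.0292,.0032,.007))
y=blob(b,(int(m[0])-5,int(m[1])-5,int(m[0])+6,int(m[1])+6),lambda p,h:(h[...,0]>15)&(h[...,0]<32)&(h[...,1]>110)&(p[...,0]>150))
print("boss",e,B[:2],"mark",m,y[:2]); M=onz(b,*y[0],o[2]+.007);print(M-o)
E
```

```text
time: 5.55
position: [0.5699, 0.1908, 0.1652]
ee_rot: [3.138, -0.003, -0.006]
ft_force: [-1.0, -0.8, -5.2]
width: 0.0425
grip_force: 52.6
[0.5699 0.1908 0.1652] [-0.41  0.61  0.07  1.65 -0.05  0.89 -1.88] [ 3.13830026e+00 -3.03654447e-03 -6.26748678e-03]
boss (np.float64(382.21464792575483), np.float64(187.87532731625572)) ((381.4655876159668, 190.7308864593506), array([10.93174839, 22.43613243])) mark (np.float64(379.92868222029176), np.float64(206.7103382252517)) ((379.92881965637207, 206.61907529830933), array([2.5227592 , 3.69062734]))
[0.02895708 0.00316809 0.007     ]
```

```bash
python3 -m creep '[[0,2.5,0,0.06,1],[0,0,-15,0,1],[0,0,-15,0,1],[0,0,-3,0,1],[0,0,0,0,1]]';python3 -m creep '[[0,0,-3,0,1],[0,0,-2,0,1],[0,0,0,0,1]]'
```

```text
time: 6.1
position: [0.5707, 0.1939, 0.1335]
ee_rot: [3.139, 0.09, -0.003]
ft_force: [-0.5, -0.3, -4.8]
width: 0.0429
grip_force: 52.6
time: 6.4
position: [0.571, 0.1955, 0.1295]
ee_rot: [-3.14, -0.094, -0.0]
ft_force: [-0.0, -0.0, -5.7]
width: 0.0426
grip_force: 52.6
```

```bash
for i in 1 2 3; do python3 -m creep '[[0,0,-2,0,1],[0,0,-1,0,1],[0,0,0,0,1]]'|grep -E 'pos|ft'; done; python3 -c "
from h import *
for i in range(3): print(np.round(sense()['position'],4))"
```

```text
position: [0.5708, 0.1956, 0.1262]
ft_force: [0.0, 0.7, -4.6]
position: [0.5713, 0.1949, 0.1233]
ft_force: [0.7, -1.6, -4.7]
position: [0.5715, 0.1944, 0.1201]
ft_force: [2.1, -3.9, -2.9]
[0.5715 0.1944 0.1201]
[0.5715 0.1944 0.1201]
[0.5715 0.1944 0.1201]
```

```bash
python3 -m creep '[[0.4,-0.8,-1,0,1],[0,0,-1,0,1],[0,0,0,0,1]]'; python3 -m creep '[[0,0,-1,0,1],[0,0,-1,0,1],[0,0,0,0,1]]';
```

```text
time: 7.6
position: [0.5715, 0.1943, 0.1179]
ee_rot: [3.14, 0.094, -0.0]
ft_force: [2.6, -3.0, -5.0]
width: 0.0428
grip_force: 52.7
time: 7.9
position: [0.5715, 0.1943, 0.1162]
ee_rot: [3.14, 0.094, 0.0]
ft_force: [1.9, -2.8, -4.3]
width: 0.0429
grip_force: 52.8
```

```bash
python3 -m creep '[[0.3,-0.5,-1,0,1],[0,0,-1,0,1],[0,0,0,0,1]]'; python3 -m creep '[[0,0,-1,0,1],[0,0,-1,0,1],[0,0,0,0,1]]';
```

```text
time: 8.2
position: [0.5715, 0.1943, 0.1141]
ee_rot: [-3.14, -0.094, 0.0]
ft_force: [-0.0, -4.2, -3.9]
width: 0.0426
grip_force: 52.7
time: 8.5
position: [0.5715, 0.1943, 0.1121]
ee_rot: [-3.14, -0.094, 0.0]
ft_force: [1.9, -2.6, -3.9]
width: 0.0423
grip_force: 52.7
```

```bash
python3 -m creep '[[0,-0.3,-2,0,1],[0,0,-2,0,1],[0,0,0,0,1]]'; python3 -m creep '[[0,0,-2,0,1],[0,0,-2,0,1],[0,0,0,0,1]]'; python3 -c "
from h import *
print(sense()['ft_torque'])"
```

```text
time: 8.8
position: [0.5715, 0.1942, 0.1078]
ee_rot: [-3.14, -0.094, 0.001]
ft_force: [1.0, -1.8, -5.1]
width: 0.0423
grip_force: 52.6
time: 9.1
position: [0.5714, 0.1942, 0.1039]
ee_rot: [-3.14, -0.094, 0.001]
ft_force: [1.6, -1.5, -6.4]
width: 0.0428
grip_force: 52.6
[-0.32954007 -0.25862085 -0.01853954]
```

The key dropped in (8 mm past the shaft-end stop, no force). Sliding on.

```bash
python3 -m creep '[[0,0,-2.5,0,1],[0,0,-2.5,0,1],[0,0,-2.5,0,1],[0,0,0,0,1]]'|grep -E "pos|ft"; python3 -m creep '[[0,0,-2.5,0,1],[0,0,-2.5,0,1],[0,0,-2.5,0,1],[0,0,0,0,1]]'|grep -E "pos|ft"; python3 -m creep '[[0,0,-2,0,1],[0,0,-2,0,1],[0,0,-1,0,1],[0,0,0,0,1]]'|grep -E "pos|ft"
```

```text
position: [0.5715, 0.1942, 0.0963]
ft_force: [0.7, -1.2, -5.8]
position: [0.5715, 0.1941, 0.0888]
ft_force: [1.3, -0.0, -5.4]
position: [0.5715, 0.1941, 0.084]
ft_force: [0.8, -1.6, -4.6]
```

```bash
for i in 1 2 ; do python3 -m creep '[[0,0,-1,0,1],[0,0,-0.5,0,1],[0,0,0,0,1]]'|grep -E 'pos|ft'; done
```

```text
position: [0.5715, 0.1941, 0.0827]
ft_force: [-0.5, -0.9, -5.0]
position: [0.5715, 0.1941, 0.0812]
ft_force: [1.0, 0.1, -4.5]
```

```bash
for i in 1 2 ; do python3 -m creep '[[0,0,-0.7,0,1],[0,0,0,0,1]]'|grep -E 'pos|ft'; done
```

```text
position: [0.5715, 0.1941, 0.0805]
ft_force: [-0.9, -0.5, -4.5]
position: [0.5717, 0.1941, 0.08]
ft_force: [-0.3, 1.0, -4.0]
```

```bash
python3 -m creep '[[0,0,-0.7,0,1],[0,0,0,0,1]]'|grep -E 'pos|ft';python3 -m creep '[[0,0,-0.5,0,1],[0,0,0,0,1]]'|grep -E 'pos|ft'
```

```text
position: [0.5717, 0.1941, 0.0799]
ft_force: [-1.4, 0.3, 1.5]
position: [0.5718, 0.1941, 0.0798]
ft_force: [-3.6, -0.9, 5.1]
```

Seated: the z stop is at the shoulder height, with contact force rising. Release and lift.

```bash
python3 -m creep '[[0,0,0.5,0,-1],[0,0,0,0,-1],[0,0,0,0,-1],[0,0,0,0,-1],[0,0,0,0,-1],[0,0,0,0,-1],[0,0,10,0,-1],[0,0,30,0,-1],[0,0,30,0,-1],[0,0,30,0,-1]]'; python3 -m creep '[[0,0,15,0,-1],[-10,-40,0,-0.06,-1],[-20,-45,0,0,-1],[-20,-45,0,0,-1],[-20,-45,0,0,-1],[-20,-45,0,0,-1],[-16,-45,0,0,-1],[0,-13,-40,0,-1],[0,0,0,0,-1],[0,0,0,0,-1]]'; python3 - <<'E'
from h import *
print(np.round(sense()["q"],2))
a=grab("top","pics/t3.png");b=grab("scene","pics/s3.png")
a=cv2.imread("pics/t3.png");b=cv2.imread("pics/s3.png")
c=lambda i,u,v:cv2.resize(i[v-30:v+30,u-30:u+30],(400,400),interpolation=cv2.INTER_CUBIC)
cv2.imwrite("pics/m5.png",np.hstack([c(a,166,187),c(b,376,225)]))
E
```

```text
time: 12.7
position: [0.5717, 0.1939, 0.181]
ee_rot: [-3.14, -0.094, -0.001]
ft_force: [0.3, 0.0, -0.7]
width: 0.0857
grip_force: 0.0
time: 13.7
position: [0.4658, -0.0835, 0.1546]
ee_rot: [-3.141, 0.0, 0.001]
ft_force: [0.6, 0.1, 0.2]
width: 0.0851
grip_force: 0.0
[ 0.07  0.45  0.08  2.02 -0.06  0.68 -1.38]
```

View pics/m5.png

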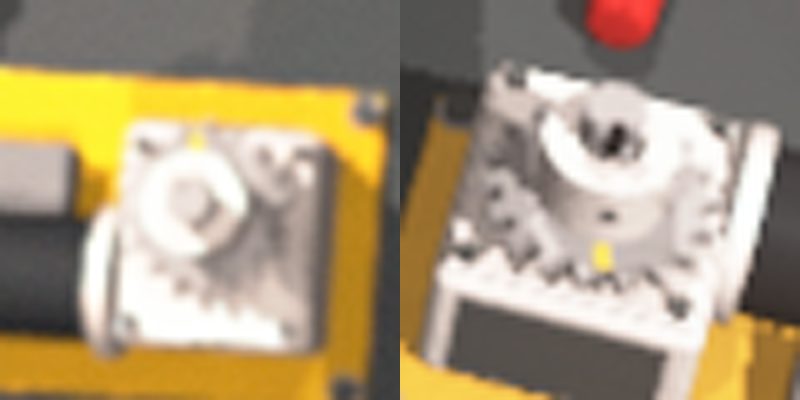

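The sprocket sits home on the gearbox (mark at top ~(165.5,178), scene ~(376,233)), with the shaft standing above the boss. Next is the collar, with the gripper half closed to clear the green ring.

```bash
python3 -m creep '[[0,-0.5,-40,0,-0.4],[0,0,-40,0,-0.4],[0,0,-20,0,-0.4],[0,0,0,0,-0.4],[0,0,0,0,-0.4]]'; python3 - <<'E'
from h import *
b=grab("scene","pics/s4.png");g=cv2.imread("pics/s4.png")
print(proj(b,(.4655,-.084,.014)))
cv2.imwrite("pics/m6.png",cv2.resize(g[155:215,230:310],(800,600),interpolation=cv2.INTER_CUBIC))
E
```

```text
time: 14.3
position: [0.467, -0.0836, 0.0552]
ee_rot: [-3.141, -0.003, -0.003]
ft_force: [-0.5, -0.9, 1.0]
width: 0.0598
grip_force: 0.0
(np.float64(267.7173427874216), np.float64(183.2987149590586))
```

View pics/m6.png

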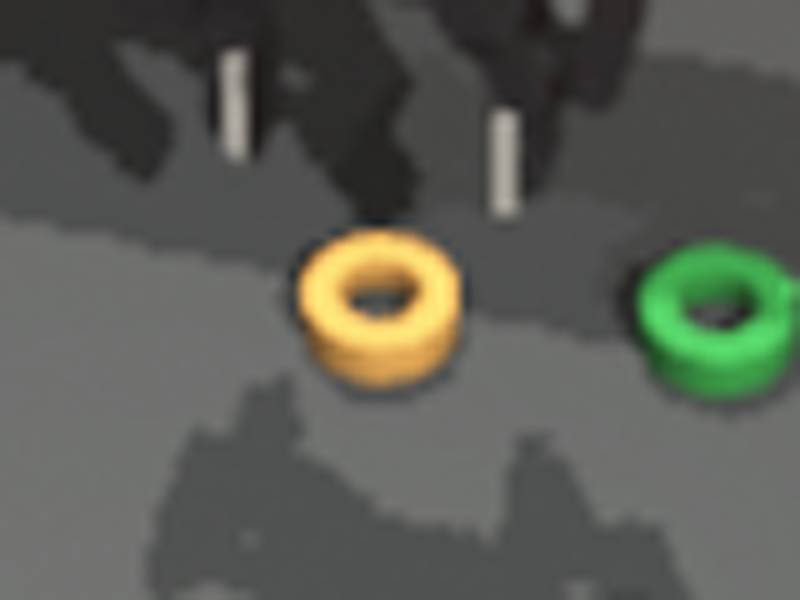

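The fingers straddle the brass ring (scene ~(268,184)) and clear the green one. Descend and grip.

```bash
python3 -m creep '[[-0.5,0,-25,0,-0.4],[0,0,-20,0,-0.4],[0,0,-6,0,-0.4],[0,0,0,0,-0.4],[0,0,0,0,1],[0,0,0,0,1],[0,0,0,0,1],[0,0,0,0,1],[0,0,0,0,1],[0,0,0,0,1]]' 35;  python3 -m creep '[[0,0,20,0,1],[0,0,40,0,1],[0,0,40,0,1],[0,0,40,0,1],[0,0,25,0,1],[0,0,0,0,1],[0,0,0,0,1]]'; python3 - <<'E'
from h import *
s=sense();b=grab("scene");o=np.array(s["position"]);e=proj(b,o+(0,0,.010-.004));print(e)
B=blob(b,(int(e[0])-16,int(e[1])-14,int(e[0])+16,int(e[1])+16),lambda p,h:(h[...,0]>8)&(h[...,0]<25)&(h[...,1]>110)&(p[...,0]>170))
print(B)
E
```

```text
time: 15.35
position: [0.4662, -0.0846, 0.0048]
ee_rot: [3.141, 0.0, 0.005]
ft_force: [-1.1, -0.7, 6.4]
width: 0.0378
grip_force: 34.7
time: 16.05
position: [0.4649, -0.0845, 0.1688]
ee_rot: [-3.142, 0.0, -0.002]
ft_force: [-0.6, -0.2, -1.4]
width: 0.0383
grip_force: 35.7
(np.float64(266.95701928713993), np.float64(135.62964400956866))
((266.66553115844727, 131.87994575500488), array([16.86816788, 27.49740791]), 172.52679443359375)
```

```bash
python3 -m creep '[[12,35,0,0,1],[18,45,0,0,1],[18,45,0,0,1],[18,45,0,0,1],[18,45,0,0,1],[18,45,0,0,1],[4.8,18.6,0,0,1],[0,0,0,0,1],[0,0,0,0,1],[0,0,0,0,1]]'; python3 - <<'E'
from h import *
s=sense();b=grab("scene","pics/s5.png");g=cv2.imread("pics/s5.png")
o=np.array(s["position"]);print(o.round(4),proj(b,o+(0,0,.009)))
u,v=map(int,proj(b,o));print(u-40,v-30)
cv2.imwrite("pics/m7.png",cv2.resize(g[v-30:v+30,u-40:u+40],(800,600),interpolation=cv2.INTER_CUBIC))
E
```

```text
time: 17.1
position: [0.5713, 0.1914, 0.1671]
ee_rot: [3.139, -0.005, -0.004]
ft_force: [0.1, 1.1, -0.5]
width: 0.0384
grip_force: 35.7
[0.5713 0.1914 0.1671] (np.float64(381.3588080344497), np.float64(192.71778106688467))
340 165
```

View pics/m7.png

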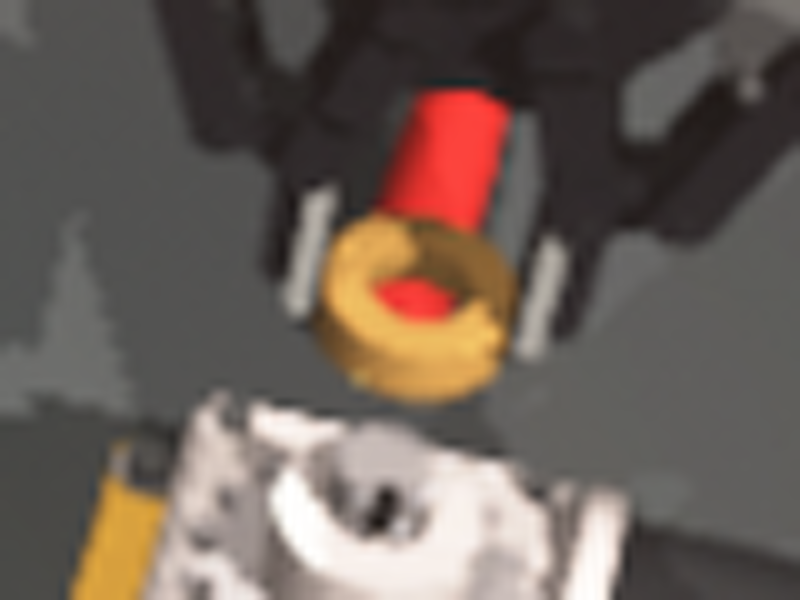

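The collar is held level (top ring at about (382,193.7), within 1 px of prediction), just behind/above the shaft end. Lower and feel.

```bash
python3 -m creep '[[-0.6,2.7,0,0,1],[0,0,-15,0,1],[0,0,-15,0,1],[0,0,-6,0,1],[0,0,0,0,1]]';python3 -m creep '[[0,0,-2,0,1],[0,0,-1,0,1],[0,0,0,0,1]]';python3 -m creep '[[0,0,-1,0,1],[0,0,-1,0,1],[0,0,0,0,1]]'
```

```text
time: 17.65
position: [0.5707, 0.196, 0.1315]
ee_rot: [3.141, -0.002, -0.003]
ft_force: [0.6, 0.4, -0.4]
width: 0.0383
grip_force: 35.7
time: 17.95
position: [0.5716, 0.1968, 0.1297]
ee_rot: [-3.141, 0.0, -0.001]
ft_force: [-0.2, 0.6, -0.5]
width: 0.0388
grip_force: 35.7
time: 18.25
position: [0.5713, 0.1967, 0.1271]
ee_rot: [3.142, -0.0, -0.0]
ft_force: [0.4, -0.4, -1.5]
width: 0.0386
grip_force: 35.7
```

```bash
python3 -m creep '[[0,-2.5,0,0,1],[0,0,-1,0,1],[0,0,0,0,1]]';python3 -m creep '[[0,0,-1,0,1],[0,0,-1,0,1],[0,0,0,0,1]]';python3 -m creep '[[0,0,-1,0,1],[0,0,-1,0,1],[0,0,0,0,1]]'
```

```text
time: 18.55
position: [0.5713, 0.194, 0.1261]
ee_rot: [3.141, -0.001, -0.0]
ft_force: [-0.1, 0.8, -1.2]
width: 0.038
grip_force: 35.7
time: 18.85
position: [0.5712, 0.1943, 0.124]
ee_rot: [3.142, -0.0, -0.001]
ft_force: [0.1, 0.5, -1.2]
width: 0.0378
grip_force: 35.7
time: 19.15
position: [0.5712, 0.1942, 0.122]
ee_rot: [3.142, -0.0, -0.001]
ft_force: [0.4, -0.2, -0.7]
width: 0.0384
grip_force: 35.7
```

```bash
for i in 1 2 3; do python3 -m creep '[[0,0,-1,0,1],[0,0,-1,0,1],[0,0,0,0,1]]'|grep -E 'pos|ft'; done
```

```text
position: [0.5713, 0.1941, 0.12]
ft_force: [-0.5, -0.2, -0.1]
position: [0.5713, 0.1939, 0.118]
ft_force: [0.7, -1.2, -1.9]
position: [0.5713, 0.1939, 0.116]
ft_force: [0.5, -0.7, -0.9]
```

```bash
for i in 1 2; do python3 -m creep '[[0,0,-1,0,1],[0,0,-1,0,1],[0,0,0,0,1]]'|grep -E 'pos|ft'; done; for i in 1 2 3; do python3 -m creep '[[0,0,-0.8,0,1],[0,0,0,0,1]]'|grep -E 'pos|ft'; done
```

```text
position: [0.5714, 0.194, 0.114]
ft_force: [-0.6, -0.7, -1.4]
position: [0.5714, 0.1939, 0.112]
ft_force: [0.6, -1.8, -0.7]
position: [0.5714, 0.1939, 0.1113]
ft_force: [-0.5, -1.6, -0.3]
position: [0.5714, 0.194, 0.1106]
ft_force: [-0.0, -3.5, 0.0]
position: [0.5714, 0.194, 0.1097]
ft_force: [-0.4, -3.4, -0.0]
```

```bash
for i in 1 2 3; do python3 -m creep '[[0,0,-0.6,0,1],[0,0,0,0,1]]'|grep -E 'pos|ft'; done
```

```text
position: [0.5714, 0.194, 0.1091]
ft_force: [0.2, -2.8, 0.7]
position: [0.5714, 0.194, 0.1088]
ft_force: [-0.4, -2.6, 2.5]
position: [0.5715, 0.194, 0.1087]
ft_force: [-1.1, -3.5, 4.4]
```

Seated on the boss at the predicted height. Release, lift, retreat and check.

```bash
python3 -m creep '[[0,0,0.3,0,-1],[0,0,0,0,-1],[0,0,0,0,-1],[0,0,0,0,-1],[0,0,0,0,-1],[0,0,0,0,-1],[0,0,10,0,-1],[0,0,30,0,-1],[0,0,40,0,-1],[0,0,30,0,-1]]'; python3 -m creep '[[0,-40,0,0,-1],[-10,-45,0,0,-1],[-10,-45,0,0,-1],[-10,-45,0,0,-1],[-10,-45,0,0,-1],[0,-45,0,0,-1],[0,0,0,0,-1],[0,0,0,0,-1]]'; python3 - <<'E'
from h import *
print(sense()['time'])
A=grab("top","pics/t6.png");B=grab("scene","pics/s6.png")
brass=lambda p,h:(h[...,0]>8)&(h[...,0]<22)&(h[...,1]>100)&(p[...,0]>150)
for z in(.118,): print(proj(A,(.5695,.1931,z)),proj(B,(.5695,.1931,z)))
a=cv2.imread("pics/t6.png");b=cv2.imread("pics/s6.png")
c=lambda i,u,v:cv2.resize(i[v-25:v+25,u-25:u+25],(400,400),interpolation=cv2.INTER_CUBIC)
cv2.imwrite("pics/m8.png",np.hstack([c(a,166,187),c(b,376,220)]))
E
```

```text
time: 22.85
position: [0.5721, 0.1944, 0.2214]
ee_rot: [-3.141, 0.001, -0.005]
ft_force: [0.4, 0.1, -0.2]
width: 0.0855
grip_force: 0.0
time: 23.65
position: [0.5314, -0.0722, 0.2191]
ee_rot: [-3.142, 0.006, -0.002]
ft_force: [-0.1, 1.4, 0.3]
width: 0.0854
grip_force: 0.0
23.65
(np.float64(163.86748232587877), np.float64(186.94202401198902)) (np.float64(377.9064303984244), np.float64(210.37177391444226))
```

View pics/m8.png

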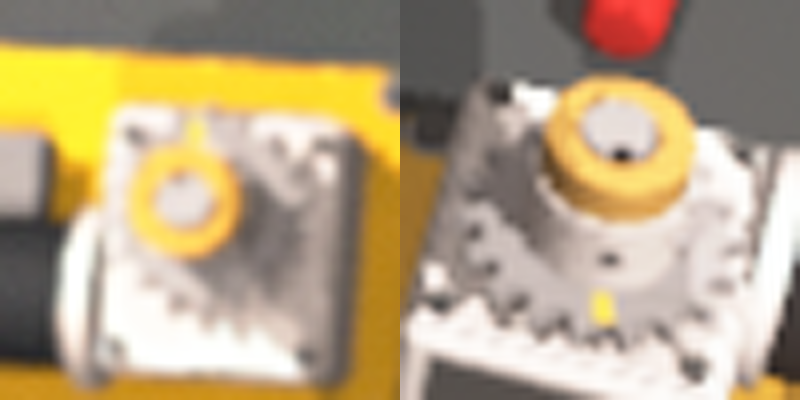

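The collar sits flush on the boss around the shaft end (scene ~(378,210)), and the sprocket is home below it. Handing in.

```bash
python3 -c "
from h import *
print(finish_job())"
```

```text
the job is handed in; nothing more can be done
None
```

I fitted the bright sprocket home on the shaft with its key in the keyway, set the brass collar flush on the boss, released it, and handed the job in at about 24 s; the hand-in call returned no verdict.

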